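# Find the full salt tin by heft and hold it up

### The arm

A 7-joint arm with a two-finger parallel gripper is mounted at the origin on the work surface. World frame = base frame: x ahead of the robot, y to its left, z up, the work surface at z = 0. Lengths are in m, angles in rad, forces in N, time in s.
With the tool pointing down it reaches from about 0.425 to 0.925 m from the base axis. Payload 6.8 kg.
Tool frame: the origin (TCP) lies at the centre of the arm's flange, where the gripper is bolted on; the fingertips stand 173 mm ahead of it and the grasp point (between the pads) lies 155 mm ahead of it (finger_overhang is the distance from the TCP to the fingertips, in m); y points along the fingers, z is the direction in which the jaws open and shut, and the axes are right-handed (so a half turn about y gives the same grasp; the last joint's range is limited). The gripper opens to 85 mm and grips with 20 to 120 N. Pads are 22 mm wide; open, the fingers measure 114 mm over their backs; the gripper's body (76 mm by 85 mm) begins 54 mm behind the grasp point. The pads swing forward as they close: fully open they stand 13 mm farther back than shut.
Start: joints at [1.097, 0.477, 0.022, 1.555, -0.011, 1.109, -0.083], TCP at [0.241, -0.63, 0.405] pointing down, gripper open.
Joint ranges: [-2.96, 2.96], [-0.34, 2.1], [-1.41, 1.46], [0.24, 2.44], [-1.37, 4.51], [0.17, 1.92], [-2.96, 2.96]. Speed limits (rad/s): [2.39, 2.39, 3.14, 3.14, 3.14, 3.14, 3.14].

### API

Orientations are given as a rotation vector (axis times angle).
In Python, from bench import get_obs, grab_frame, hand_in, finger_overhang gives the robot as it stands. The module is installed in compiled form; this text tells all that it offers.
- The arm moves only by the shell command python3 -m jog 'ROWS' [FORCE]. ROWS is JSON, a list of rows, each a list of 3 entries, a list of its own where there are three numbers: the shift along the tool's x, y, z in cm, then the turn about the tool's y in rad, then the gripper command: -1 is fully open, 1 is shut, values between are in proportion. In form: [[[x, y, z], twist, gripper], ...]. A call has 1 to 10 rows; each row is the pose to reach, as a shift and turn from the pose commanded when the call began, along the tool's axes at that moment; what a row does not reach only later rows make up. A row lasts 1/8 s, in which the tool goes at most 62.5 mm and 10.7 degrees, less where a joint would pass 70% of its speed; a pose out of reach is approached as far as the arm can. A call with a gripper value outside its range is refused whole. The fingers move at their own pace and stop on an object; FORCE is the grip in N (left out, the last holds). Time passes only in rows, so rows that repeat a pose let the fingers close. It gives the time, the measured TCP pose, the force and the opening at its end, in the units of the state.
- get_obs(): the state, without advancing time (a new reading comes with each control period).
- grab_frame(name): name is "side" or "top" or "wrist"; returns a dict with "image" (480x640x3 uint8, blue, green, red), "fx", "fy", "cx", "cy" (pixels), "origin" and "rotation" of the camera in the world. Camera axes: x right, y up, looking along -z (the intrinsics and any distortion apply to the point x, -y, -z); pixel columns grow to the right and rows downward; lengths in m; the calibration is good to about 2 mm. A picture is of the moment at which its call begins. There is no depth.
- hand_in(): hands the job in, once; it reports no verdict.
The state is a dict: "clock": time; "joints": joint angles; "qvel": joint speeds; "tau": joint torques, N m; "tcp_pos": TCP position; "orientation": TCP orientation; "contact_force": force on the tool from outside, world axes, zero at the start; "moment": the same for the moment, N m; "grip_width": finger opening in m.
Only numpy, scipy, OpenCV 4.12 (cv2) and the standard library are available. Lean on these libraries where they do the work, as an engineer would, in place of code of your own. Each camera call takes 0.05 s, during which the arm holds its last target.

### The job

Three identical closed steel salt tins stand loose on the bakery counter, to the robot's right; one is full and two are half used, which only their weight tells. Stand the two lighter tins upright, set down rather than dropped, in the two empty pockets of the wooden crate, without disturbing the tins already in it or the other things on the counter. Then pick up the heaviest tin and finish while still holding it upright in the gripper, its bottom at least 15 cm above the counter: do not put it down or let go.

Things in the scene. Friction and masses are not known exactly. Their poses are not given: they have to be found in the camera images.
- tin1_mid (a point): one of the three loose closed steel tins, an upright cylinder 62 mm in diameter and 120 mm tall, standing on the robot's right (y below -0.1); this point is its centre, 60 mm above its bottom; z up its axis. All three look alike, the number says nothing of the weight: one (any) weighs 0.44 to 0.54 kg, the other two 0.16 to 0.23 kg each. The contents may shift by 2 mm inside
- tin2_mid (a point): one of the three loose closed steel tins, an upright cylinder 62 mm in diameter and 120 mm tall, standing on the robot's right (y below -0.1); this point is its centre, 60 mm above its bottom; z up its axis. All three look alike, the number says nothing of the weight: one (any) weighs 0.44 to 0.54 kg, the other two 0.16 to 0.23 kg each. The contents may shift by 2 mm inside
- tin3_mid (a point): one of the three loose closed steel tins, an upright cylinder 62 mm in diameter and 120 mm tall, standing on the robot's right (y below -0.1); this point is its centre, 60 mm above its bottom; z up its axis. All three look alike, the number says nothing of the weight: one (any) weighs 0.44 to 0.54 kg, the other two 0.16 to 0.23 kg each. The contents may shift by 2 mm inside
- tin1: the same tin as tin1_mid, origin at the centre of its bottom
- tin2: the same tin as tin2_mid, origin at the centre of its bottom
- tin3: the same tin as tin3_mid, origin at the centre of its bottom
- crate: fixed open crate of pale wood, 88 (its x) by 328 (its y) by 50 mm high; origin at the centre of its underside. A row along y of four pockets 72 by 72 mm inside, 80 mm apart, walls 8 mm thick and 50 mm high, floor 8 mm up. Any two already hold a tin (top 128 mm above the counter), two are empty. Tins side by side leave 18 mm: grip with the fingers closing along the crate's x
- pocket1 (a point): centre of the floor of pocket 1 of the crate, 8 mm above the counter (pocket 1 at the crate's -y end, pocket 4 at its +y end); axes as the crate's
- pocket2 (a point): centre of the floor of pocket 2 of the crate, 8 mm above the counter (pocket 1 at the crate's -y end, pocket 4 at its +y end); axes as the crate's
- pocket3 (a point): centre of the floor of pocket 3 of the crate, 8 mm above the counter (pocket 1 at the crate's -y end, pocket 4 at its +y end); axes as the crate's
- pocket4 (a point): centre of the floor of pocket 4 of the crate, 8 mm above the counter (pocket 1 at the crate's -y end, pocket 4 at its +y end); axes as the crate's
- stock1_mid (a point): centre of a tin already in the crate, same shape as the loose ones (62 mm diameter, 120 mm tall), this point 60 mm above its bottom; it fills the pocket it stands in and must stay there
- stock2_mid (a point): centre of a tin already in the crate, same shape as the loose ones (62 mm diameter, 120 mm tall), this point 60 mm above its bottom; it fills the pocket it stands in and must stay there
- stock1: the same tin as stock1_mid, origin at the centre of its bottom
- stock2: the same tin as stock2_mid, origin at the centre of its bottom
- cutter: bystander: steel pastry ring, 60 mm diameter, 25 mm high, origin at the centre of its underside
- jar: bystander: amber glass jar, 64 mm diameter, 90 mm high, origin at the centre of its underside
- bowl: bystander: white bowl, 130 mm diameter, 60 mm high, origin at the centre of its underside
- spoon: bystander: wooden spoon, 240 mm long, lying flat near the robot
- scraper: bystander: steel dough scraper with a wooden grip, 95 by 120 mm, lying flat near the robot
There are look-alikes about, which are no part of the job. Leave any blue look-alike of the tin1 alone. What is shaped like the tin2 but yellow is not meant.

How it is judged:
By the outcome, as a careful person would: the job done as asked, in the order asked, and still so for the second after the job is handed in, while the arm keeps its last pose, push and grip.
It also fails if it takes over 72 s, if anything falls off the work surface, if the arm or the gripper's body presses on something with over 40 N, if the wrist force passes 120 N, or if a joint passes its speed limit or range.

## Working session

There is one attempt and no reset: what is moved stays moved. The work goes in short steps, Python scripts to look and compute and a shell command to move; the robot and the scene stay as the last step left them, time stands still between calls to the robot, and variables do not carry over. Pictures are saved under pics/ and viewed, and the job is handed in when it is done.

```bash
mkdir -p pics; cat > h.py <<'E'
import numpy as np,cv2
from scipy.spatial.transform import Rotation as R
from bench import get_obs,grab_frame,finger_overhang
def snap(n,out):
    f=grab_frame(n); cv2.imwrite('pics/'+out+'.png',f['image'])
    import pickle; pickle.dump(f,open('pics/'+out+'.pkl','wb')); return f
def load(out):
    import pickle; return pickle.load(open('pics/'+out+'.pkl','rb'))
def ray(f,u,v):
    d=np.array([(u-f['cx'])/f['fx'],-(v-f['cy'])/f['fy'],-1.]); 
    return np.array(f['origin']),np.array(f['rotation'])@(d/np.linalg.norm(d))
def atz(f,u,v,z):
    o,d=ray(f,u,v); return o+d*(z-o[2])/d[2]
def proj(f,p):
    c=np.array(f['rotation']).T@(np.array(p)-np.array(f['origin'])); return f['cx']+f['fx']*c[0]/-c[2], f['cy']-f['fy']*c[1]/-c[2]
def tri(*rs):
    A=np.zeros((3,3));b=np.zeros(3)
    for o,d in rs:
        P=np.eye(3)-np.outer(d,d);A+=P;b+=P@o
    p=np.linalg.solve(A,b); return p,[np.linalg.norm(np.cross(p-o,d)) for o,d in rs]
def crop(out,x0,y0,x1,y1,s,name):
    im=cv2.imread('pics/'+out+'.png')[y0:y1,x0:x1]; cv2.imwrite('pics/'+name+'.png',cv2.resize(im,None,fx=s,fy=s,interpolation=cv2.INTER_CUBIC))
E
python3 - <<'E'
from h import *
np.set_printoptions(precision=4,suppress=True)
for n in ('side','top','wrist'):
    f=snap(n,n+'0'); print(n,{k:v for k,v in f.items() if k!='image'})
print(get_obs(),finger_overhang)
print(R.from_rotvec(get_obs()['orientation']).as_matrix())
E
```

```text
side {'fx': 438.31556710777267, 'fy': 438.31556710777267, 'cx': 320.37251915827756, 'cy': 242.76161245308558, 'origin': array([0.1542, 0.6074, 0.5015]), 'rotation': array([ 0.3238, -1.3364, -2.3052])}
top {'fx': 544.6375009040655, 'fy': 544.6375009040655, 'cx': 321.1524721343225, 'cy': 233.93704800628078, 'origin': array([ 0.3512, -0.0608,  1.0261]), 'rotation': array([ 0.1187, -0.16  , -1.5608])}
wrist {'fx': 400.8893511151715, 'fy': 400.8893511151715, 'cx': 331.0633183401496, 'cy': 235.01545778148113, 'origin': array([ 0.3118, -0.6037,  0.3743]), 'rotation': array([-0.26  ,  0.1814, -1.196 ])}
{'clock': 0.15, 'joints': array([ 1.0969,  0.4777,  0.0224,  1.5562, -0.0115,  1.1093, -0.0831]), 'qvel': array([ 0.0014, -0.0029,  0.0008, -0.0032, -0.0002, -0.0019,  0.0007]), 'tau': array([  0.003 , -59.6923,   1.6104, -28.149 ,   0.0127,   0.0066,
        -0.    ]), 'tcp_pos': array([ 0.2414, -0.6302,  0.4039]), 'orientation': array([-0.3743,  2.0234, -2.0206]), 'contact_force': array([-0.2431, -0.5021,  0.7387]), 'moment': array([-0.0326, -0.0223,  0.0276]), 'grip_width': 0.0851353198515358} 0.1734
[[-0.9338 -0.0006  0.3577]
 [-0.3577  0.0013 -0.9338]
 [ 0.0001 -1.     -0.0014]]
```

```bash
sed -i "s/np.array(f\['rotation'\])/R.from_rotvec(f['rotation']).as_matrix()/g" h.py; grep -n rotvec h.py
```

```text
11:    return np.array(f['origin']),R.from_rotvec(f['rotation']).as_matrix()@(d/np.linalg.norm(d))
15:    c=R.from_rotvec(f['rotation']).as_matrix().T@(np.array(p)-np.array(f['origin'])); return f['cx']+f['fx']*c[0]/-c[2], f['cy']-f['fy']*c[1]/-c[2]
```

View pics/top0.png

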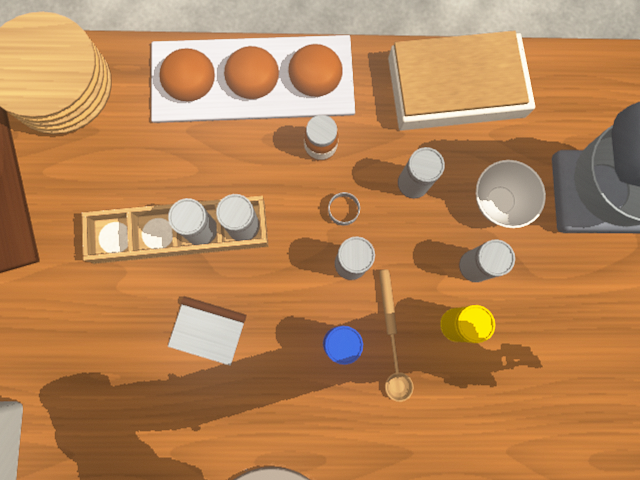

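View pics/side0.png

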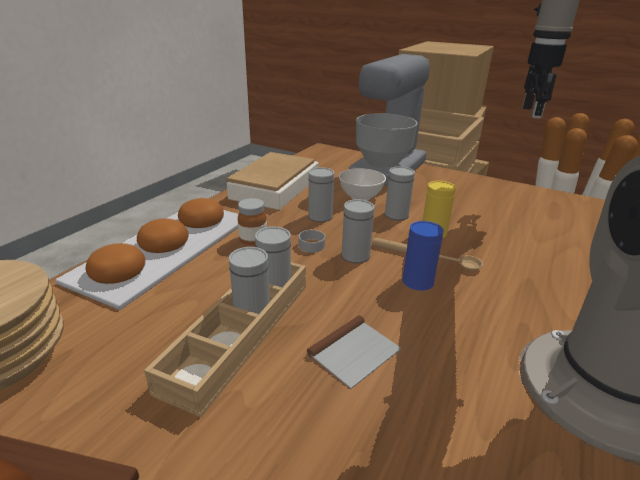

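View pics/wrist0.png

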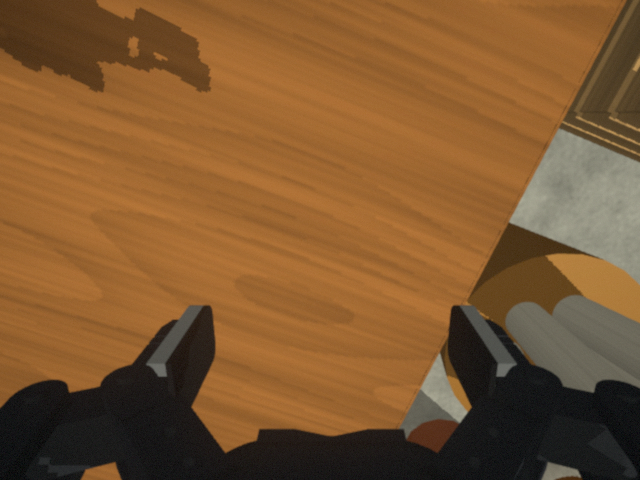

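```bash
python3 - <<'E'
from h import *
crop('top0',70,190,280,270,3.8,'c1'); crop('top0',320,130,540,290,3.6,'c2'); crop('side0',140,210,320,410,3,'c3'); crop('side0',290,150,490,300,4,'c4')
E
```

```text
(no output)
```

View pics/c1.png

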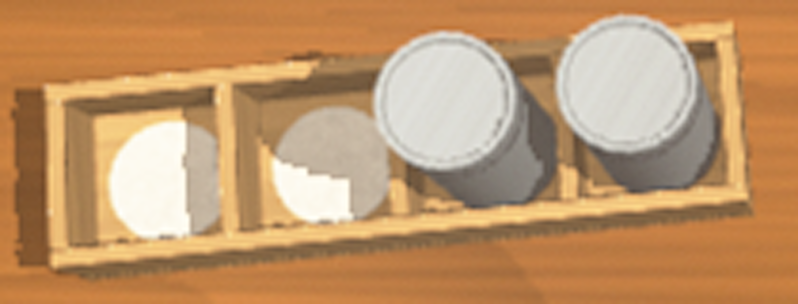

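View pics/c2.png

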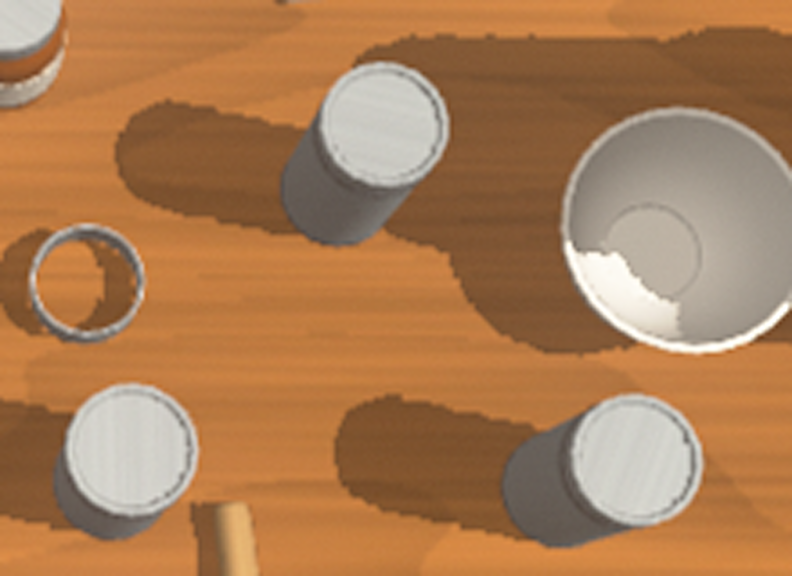

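View pics/c3.png

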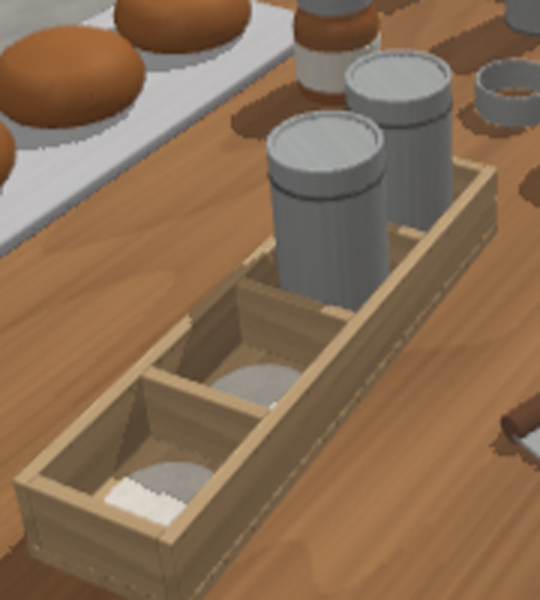

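View pics/c4.png

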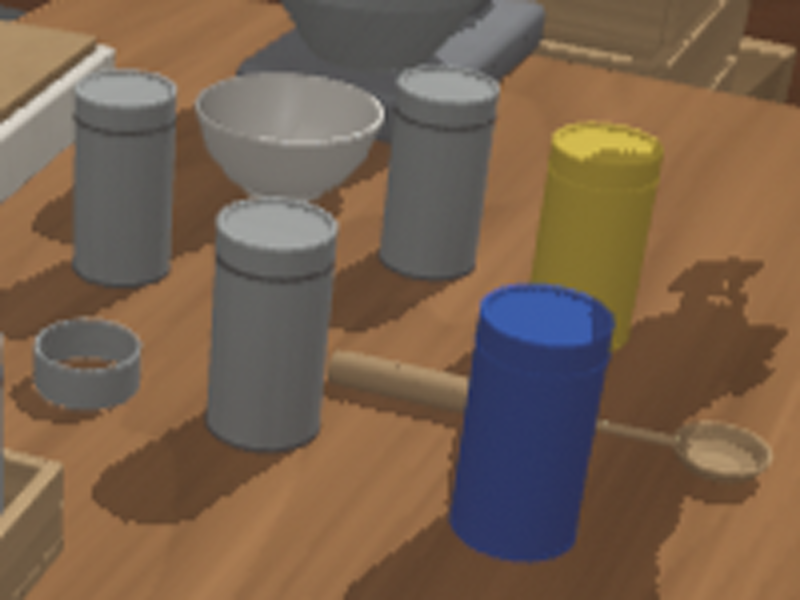

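```bash
python3 - <<'E'
from h import *
np.set_printoptions(precision=4,suppress=True)
t=load('top0');s=load('side0')
T={'A':((426.7,164.4),(321.3,173)),'B':((356.7,254.7),(359.3,206)),'C':((496.7,257.8),(402,171.5)),
'Sl':((187.4,216.6),(248.7,257)),'Sr':((235.3,212.1),(273.3,236.3)),
'rim++':((70+47/3.8,190+88/3.8),(140+20/3,210+485/3)),'rim-+':((70+52/3.8,190+253/3.8),(140+165/3,210+543/3)),'rim--':((70+745/3.8,190+190/3.8),(140+492/3,210+170/3))}
for k,(a,b) in T.items():
    p,e=tri(ray(t,*a),ray(s,*b)); print(k,p,e[0])
print('disc',atz(t,113.9,237.1,.008),atz(t,157.6,233.4,.008))
for n,u in {'jar':(321,130),'cutter':(344,208),'bowl':(511,193),'blue':(344,345),'yellow':(475,323),'spoonend':(384,272),'spoonbowl':(399,387),'mixer':(555,190)}.items(): print(n,atz(t,*u,{'jar':.09,'cutter':.025,'bowl':.06,'blue':.12,'yellow':.12}.get(n,0.0)))
E
```

```text
A [ 0.6392 -0.2691  0.1152] 0.0006639406687189848
B [ 0.479  -0.1447  0.1176] 0.00022472988455060194
C [ 0.4753 -0.3831  0.1165] 0.00038261199538796475
Sl [0.5409 0.1405 0.1257] 0.00027238342616808033
Sr [0.5494 0.0607 0.1234] 0.00027223579668877524
rim++ [0.5615 0.3478 0.0461] 0.0008749642000202595
rim-+ [0.4819 0.3392 0.0463] 0.0007306772002717248
rim-- [0.5149 0.0138 0.0454] 0.0004825732870400152
disc [0.5249 0.3021 0.008 ] [0.5326 0.221  0.008 ]
jar [ 0.7103 -0.0844  0.09  ]
cutter [ 0.581  -0.1299  0.025 ]
bowl [ 0.6042 -0.4362  0.06  ]
blue [ 0.33   -0.1223  0.12  ]
yellow [ 0.3662 -0.3396  0.12  ]
spoonend [ 0.4631 -0.2071  0.    ]
spoonbowl [ 0.2521 -0.2309  0.    ]
mixer [ 0.6268 -0.5472  0.    ]
```

```bash
cat >> h.py <<'E'
def plan(x,y,z,yaw=None):
    "x,y,z = wanted grasp point (155 mm below TCP)"
    o=get_obs(); M=R.from_rotvec(o['orientation']).as_matrix()
    d=np.array([x,y,z+.155])-o['tcp_pos']; s=M.T@d*100
    cy=np.degrees(np.arctan2(M[1,2],M[0,2])); tw=0 if yaw is None else -np.radians((yaw-cy+90)%180-90)
    print('t %.2f tcp'%o['clock'],o['tcp_pos'].round(4),'shift',s.round(2),'dist',np.linalg.norm(d).round(3),'yaw',cy.round(2),'twist',np.round(tw,3),'tilt',M[:,1].round(4),'F',o['contact_force'].round(2),'w',round(o['grip_width'],4))
E
python3 -c "
from h import *
plan(.479,-.147,.25,6)"
```

```text
t 0.15 tcp [ 0.2414 -0.6302  0.4039] shift [-39.47  -0.06 -36.62] dist 0.538 yaw -69.04 twist -1.31 tilt [-6.0e-04  1.3e-03 -1.0e+00] F [-0.24 -0.5   0.74] w 0.0851
```

```bash
python3 -m jog '[[[-39.5,0,-36.6],-1.31,-1],[[-39.5,0,-36.6],-1.31,-1],[[-39.5,0,-36.6],-1.31,-1],[[-39.5,0,-36.6],-1.31,-1],[[-39.5,0,-36.6],-1.31,-1],[[-39.5,0,-36.6],-1.31,-1],[[-39.5,0,-36.6],-1.31,-1],[[-39.5,0,-36.6],-1.31,-1],[[-39.5,0,-36.6],-1.31,-1],[[-39.5,0,-36.6],-1.31,-1]]'; python3 -m jog '[[[0,0,0],0,-1],[[0,0,0],0,-1]]'; python3 -c "
from h import *
plan(.479,-.147,.25,6); snap('wrist','w1')"
```

```text
clock: 1.4
tcp_pos: [0.4805, -0.1439, 0.4048]
orientation: [-1.258, 1.127, -1.126]
contact_force: [0.2, -0.8, -0.0]
grip_width: 0.0855
clock: 1.65
tcp_pos: [0.4789, -0.1487, 0.4045]
orientation: [-1.257, 1.134, -1.133]
contact_force: [0.5, 0.7, -0.7]
grip_width: 0.0852
t 1.65 tcp [ 0.4789 -0.1487  0.4045] shift [-0.17 -0.05  0.03] dist 0.002 yaw 5.87 twist -0.002 tilt [-6.e-04 -4.e-04 -1.e+00] F [ 0.46  0.72 -0.68] w 0.0852
```

View pics/w1.png

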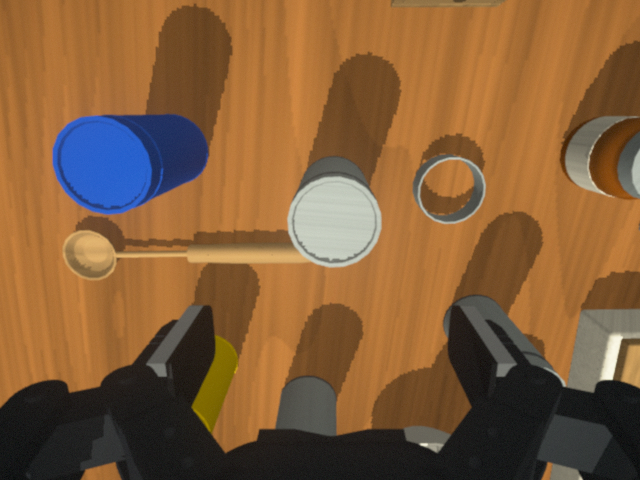

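```bash
python3 - <<'E'
from h import *
np.set_printoptions(precision=4,suppress=True)
w=load('w1');t=load('top0');s=load('side0')
print(tri(ray(w,335,221.5),ray(t,356.7,254.7),ray(s,359.3,206)))
print(tri(ray(w,335,221.5),ray(t,356.7,254.7)))
for n,f,u in(('w',w,(335,221.5)),('t',t,(356.7,254.7)),('s',s,(359.3,206))): print(n,atz(f,*u,.12))
plan(.479,-.1455,.088,6)
E
```

```text
(array([ 0.4798, -0.1445,  0.1173]), [np.float64(0.0015097383501945425), np.float64(0.0005148218817022399), np.float64(0.0010102035889322566)])
(array([ 0.4809, -0.1457,  0.109 ]), [np.float64(0.0005619145312010858), np.float64(0.0005619145312009972)])
w [ 0.481 -0.143  0.12 ]
t [ 0.4789 -0.1444  0.12  ]
s [ 0.4767 -0.1399  0.12  ]
t 1.70 tcp [ 0.4789 -0.1486  0.4045] shift [-0.32 16.15  0.05] dist 0.162 yaw 5.87 twist -0.002 tilt [-0.0005 -0.0003 -1.    ] F [-0.01  0.05  0.07] w 0.0853
```

```bash
python3 -m jog '[[[-0.4,4,0.1],0,-1],[[-0.45,8,0.1],0,-1],[[-0.45,12,0.1],0,-1],[[-0.45,14.5,0.1],0,-1],[[-0.45,16.1,0.1],0,-1],[[-0.45,16.1,0.1],0,-1],[[-0.45,16.1,0.1],0,-1]]' 50; python3 -c "
from h import *
plan(.4797,-.144,.088,6);snap('side','s1')"
```

```text
clock: 2.58
tcp_pos: [0.4804, -0.143, 0.2446]
orientation: [-1.256, 1.13, -1.133]
contact_force: [-0.6, -0.2, -0.7]
grip_width: 0.0854
t 2.58 tcp [ 0.4804 -0.143   0.2446] shift [ 0.1   0.16 -0.08] dist 0.002 yaw 5.99 twist -0.0 tilt [ 1.5e-03 -5.0e-04 -1.0e+00] F [-0.58 -0.21 -0.74] w 0.0854
```

View pics/s1.png

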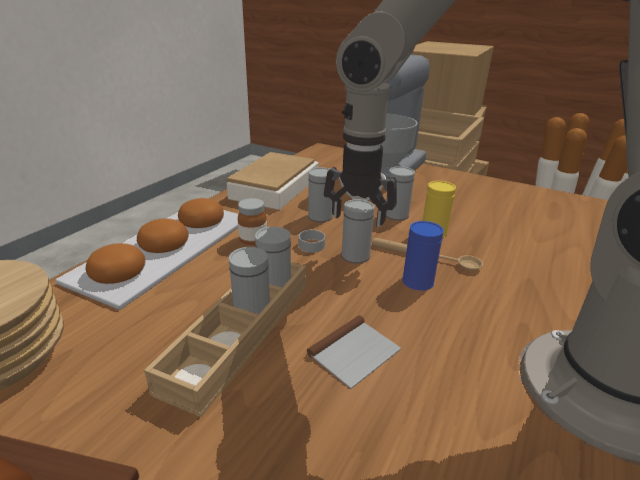

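```bash
python3 -m jog '[[[0,0.8,0],0,-1],[[0,0.8,0],0,-1],[[0,0.8,0],0,0.3],[[0,0.8,0],0,1],[[0,0.8,0],0,1],[[0,0.8,0],0,1],[[0,0.8,0],0,1],[[0,0.8,0],0,1]]' 50; python3 -c "
from h import *
plan(.4797,-.144,.08,6)"
```

```text
clock: 3.62
tcp_pos: [0.4801, -0.1426, 0.2363]
orientation: [-1.257, 1.131, -1.132]
contact_force: [-2.3, 1.1, 6.1]
grip_width: 0.0627
t 3.62 tcp [ 0.4801 -0.1426  0.2363] shift [ 0.13  0.13 -0.05] dist 0.002 yaw 6.0 twist 0.0 tilt [ 4.e-04 -3.e-04 -1.e+00] F [-2.26  1.11  6.08] w 0.0627
```

```bash
python3 -m jog '[[[0,-1,0],0,1],[[0,-3,0],0,1],[[0,-5,0],0,1],[[0,-5,0],0,1],[[0,-5,0],0,1],[[0,-5,0],0,1]]'; python3 -m jog '[[[0,0,0],0,1]]';python3 -m jog '[[[0,0,0],0,1]]'; python3 -c "
from h import *
plan(.5326,.22,.2,6)
print(get_obs()['tau'])
snap('side','s2')"
```

```text
clock: 4.38
tcp_pos: [0.4794, -0.1427, 0.2848]
orientation: [-1.258, 1.133, -1.13]
contact_force: [0.7, -0.0, -5.3]
grip_width: 0.0626
clock: 4.5
tcp_pos: [0.4797, -0.1427, 0.285]
orientation: [-1.258, 1.133, -1.131]
contact_force: [0.0, 0.4, -4.7]
grip_width: 0.0627
clock: 4.62
tcp_pos: [0.4799, -0.1427, 0.2854]
orientation: [-1.257, 1.132, -1.131]
contact_force: [-0.4, -0.5, -4.9]
grip_width: 0.0627
t 4.62 tcp [ 0.4799 -0.1427  0.2854] shift [-35.52  -6.96   9.04] dist 0.373 yaw 6.02 twist 0.0 tilt [-6.e-04  2.e-04 -1.e+00] F [-0.36 -0.52 -4.93] w 0.0627
[ 4.98987531e-03 -4.73702896e+01 -3.90072182e+00 -2.24661165e+01
  1.29683749e-02  8.31847836e-03 -6.47053948e-04]
```

View pics/s2.png

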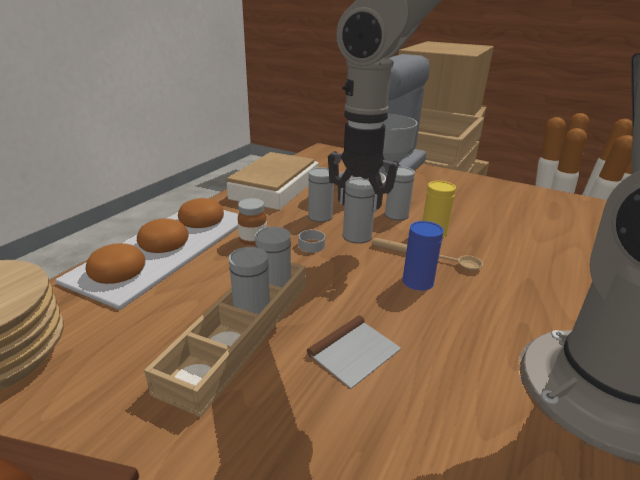

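Weight is about 4.9 N (0.50 kg), so this is the full tin. I'll set it back down where it stood.

```bash
python3 -m jog '[[[0,2.5,0],0,1],[[0,4,0],0,1],[[0,4.5,0],0,1],[[0,4.7,0],0,1],[[0,4.8,0],0,1],[[0,4.9,0],0,1],[[0,4.9,0],0,1]]'; python3 -c "
from h import *
plan(.4797,-.144,.08,6)"
```

```text
clock: 5.55
tcp_pos: [0.48, -0.1427, 0.237]
orientation: [-1.257, 1.131, -1.132]
contact_force: [-0.4, -0.8, -4.8]
grip_width: 0.0626
t 5.55 tcp [ 0.48   -0.1427  0.237 ] shift [ 0.12  0.2  -0.05] dist 0.002 yaw 6.02 twist 0.0 tilt [ 5.e-04 -2.e-04 -1.e+00] F [-0.4  -0.79 -4.85] w 0.0626
```

```bash
python3 -m jog '[[[0,0.05,0],0,1],[[0,0.1,0],0,1],[[0,0.1,0],0,1]]'; python3 -c "
from h import *
plan(.4797,-.144,.08,6)"
```

```text
clock: 5.92
tcp_pos: [0.4801, -0.1427, 0.2363]
orientation: [-1.257, 1.131, -1.132]
contact_force: [-2.8, 0.6, 6.2]
grip_width: 0.0629
t 5.92 tcp [ 0.4801 -0.1427  0.2363] shift [ 0.13  0.13 -0.05] dist 0.002 yaw 6.01 twist 0.0 tilt [ 3.e-04 -5.e-04 -1.e+00] F [-2.78  0.62  6.2 ] w 0.0629
```

```bash
python3 -m jog '[[[0,0.05,0],0,-1],[[0,0,0],0,-1],[[0,0,0],0,-1],[[0,-1,0],0,-1],[[0,-5,0],0,-1],[[0,-11,0],0,-1],[[0,-15,0],0,-1],[[0,-15,0],0,-1]]'; python3 -c "
from h import *
t=load('top0');print(atz(t,426.7,164.4,.118),atz(t,496.7,257.8,.118))
plan(.64,-.2685,.24,6)"
```

```text
clock: 6.92
tcp_pos: [0.481, -0.1426, 0.3897]
orientation: [-1.254, 1.125, -1.137]
contact_force: [1.3, -0.3, -0.9]
grip_width: 0.0855
[ 0.63891161 -0.26823356  0.118     ] [ 0.47549816 -0.3824705   0.118     ]
t 6.92 tcp [ 0.481  -0.1426  0.3897] shift [14.19 -0.38 14.5 ] dist 0.203 yaw 6.01 twist 0.0 tilt [ 0.0073 -0.0024 -1.    ] F [ 1.33 -0.27 -0.88] w 0.0855
```

```bash
python3 -m jog '[[[14.2,-0.3,14.5],0,-1],[[14.2,-0.3,14.5],0,-1],[[14.2,-0.3,14.5],0,-1],[[14.2,-0.3,14.5],0,-1],[[14.2,-0.3,14.5],0,-1],[[14.2,-0.3,14.5],0,-1],[[14.2,-0.3,14.5],0,-1]]'; python3 -c "
from h import *
plan(.64,-.2685,.08,6);snap('wrist','w2')"
```

```text
clock: 7.8
tcp_pos: [0.6384, -0.2678, 0.389]
orientation: [-1.258, 1.131, -1.131]
contact_force: [-0.2, 1.2, -0.0]
grip_width: 0.0855
t 7.80 tcp [ 0.6384 -0.2678  0.389 ] shift [ 0.09 15.4   0.15] dist 0.154 yaw 6.08 twist 0.001 tilt [-3.e-04 -0.e+00 -1.e+00] F [-0.23  1.18 -0.05] w 0.0855
```

View pics/w2.png

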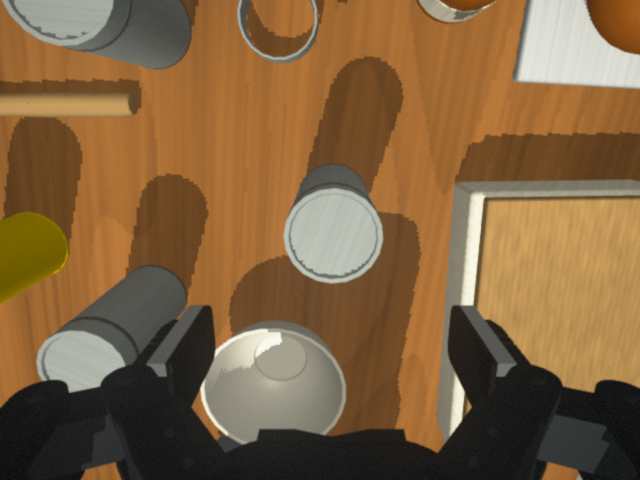

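```bash
python3 - <<'E'
from h import *
np.set_printoptions(precision=4,suppress=True)
w=load('w2');t=load('top0');s=load('side0')
print(tri(ray(w,333.5,235.5),ray(t,426.7,164.4),ray(s,321.3,173)))
print(atz(w,333.5,235.5,.119),atz(w,455,185,.04),atz(w,443,460,.04))
E
```

```text
(array([ 0.6396, -0.269 ,  0.1149]), [np.float64(0.0008393236325664114), np.float64(0.00027536688875446833), np.float64(0.0010909479148129466)])
[ 0.6401 -0.2672  0.119 ] [ 0.7356 -0.239   0.04  ] [ 0.778  -0.5149  0.04  ]
```

```bash
python3 -m jog '[[[0.1,4,0.1],0,-1],[[0.1,8,0.1],0,-1],[[0.1,12,0.1],0,-1],[[0.1,14.5,0.1],0,-1],[[0.1,15.3,0.1],0,-1],[[0.1,15.3,0.1],0,-1],[[0.1,15.3,0.1],0,0.3],[[0.1,15.3,0.1],0,1],[[0.1,15.3,0.1],0,1],[[0.1,15.3,0.1],0,1]]' 50; python3 -m jog '[[[0,0,0],0,1],[[0,0,0],0,1]]';python3 -m jog '[[[0,-1,0],0,1],[[0,-3,0],0,1],[[0,-5,0],0,1],[[0,-5,0],0,1],[[0,-5,0],0,1],[[0,-5,0],0,1]]'; python3 -m jog '[[[0,0,0],0,1]]';python3 -m jog '[[[0,0,0],0,1]]'; python3 -c "
from h import *
plan(.5326,.22,.2,6)
snap('side','s3')"
```

```text
clock: 9.1
tcp_pos: [0.6406, -0.2698, 0.2378]
orientation: [-1.256, 1.129, -1.134]
contact_force: [-1.5, -0.2, 6.4]
grip_width: 0.0626
clock: 9.35
tcp_pos: [0.6406, -0.2698, 0.2378]
orientation: [-1.256, 1.129, -1.134]
contact_force: [-2.2, -0.2, 6.5]
grip_width: 0.0628
clock: 10.1
tcp_pos: [0.6397, -0.2696, 0.2848]
orientation: [-1.258, 1.133, -1.13]
contact_force: [0.6, 0.2, -2.0]
grip_width: 0.0629
clock: 10.22
tcp_pos: [0.6399, -0.2695, 0.2849]
orientation: [-1.258, 1.132, -1.131]
contact_force: [-0.2, 0.0, -2.5]
grip_width: 0.0626
clock: 10.35
tcp_pos: [0.6401, -0.2696, 0.2853]
orientation: [-1.257, 1.132, -1.131]
contact_force: [0.3, -0.2, -1.0]
grip_width: 0.0626
t 10.35 tcp [ 0.6401 -0.2696  0.2853] shift [-49.82  -6.95  -5.56] dist 0.506 yaw 6.02 twist 0.0 tilt [-6.e-04  3.e-04 -1.e+00] F [ 0.28 -0.2  -1.04] w 0.0626
```

View pics/s3.png

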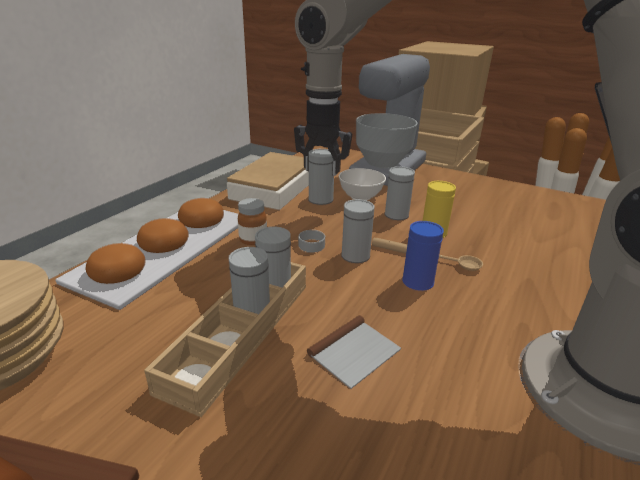

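```bash
python3 -c "
from h import *
plan(.543,.12,.26,6)"
```

```text
t 10.40 tcp [ 0.6401 -0.2696  0.2854] shift [-39.76 -12.95  -5.57] dist 0.422 yaw 6.02 twist 0.0 tilt [-4.e-04  2.e-04 -1.e+00] F [-0.75  0.24 -2.13] w 0.0628
```

```bash
python3 -m jog '[[[0,-5,0],0,1],[[0,-10,0],0,1],[[-3,-13,0],0,1],[[-8,-13,-1],0,1],[[-14,-13,-2],0,1],[[-20,-13,-3],0,1],[[-26,-13,-4],0,1],[[-32,-13,-5],0,1],[[-37,-13,-5.5],0,1],[[-39.8,-13,-5.6],0,1]]';python3 -m jog '[[[0,0,0],0,1],[[0,0,0],0,1],[[0,0,0],0,1]]'; python3 -c "
from h import *
plan(.5326,.22,.15,6)
snap('wrist','w3');snap('top','t3')"
```

```text
clock: 11.65
tcp_pos: [0.5415, 0.1236, 0.4162]
orientation: [-1.258, 1.128, -1.128]
contact_force: [-0.4, -0.9, -2.4]
grip_width: 0.0629
clock: 12.02
tcp_pos: [0.5431, 0.1189, 0.4155]
orientation: [-1.257, 1.133, -1.134]
contact_force: [-0.1, 0.2, -2.2]
grip_width: 0.0627
t 12.03 tcp [0.5431 0.1189 0.4155] shift [-10.17  11.04  -0.  ] dist 0.15 yaw 5.88 twist -0.002 tilt [-2.e-04 -6.e-04 -1.e+00] F [-0.15  0.18 -2.23] w 0.0627
```

View pics/w3.png

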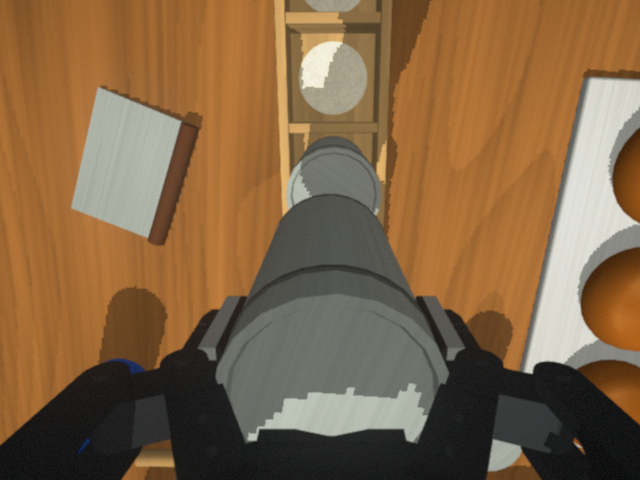

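View pics/t3.png

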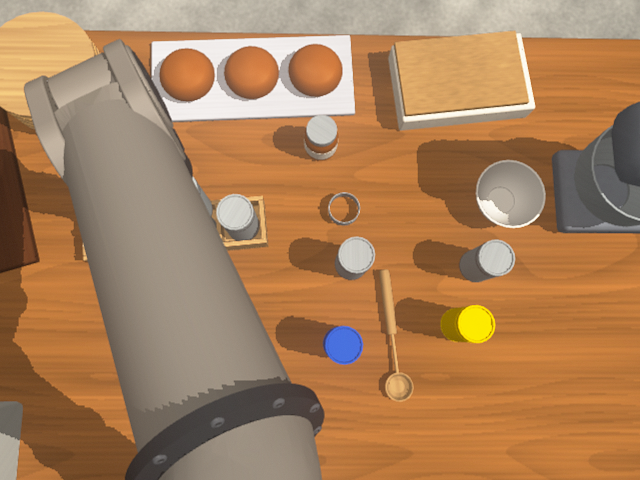

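```bash
python3 - <<'E'
from h import *
crop('w3',260,0,420,150,4.5,'c5')
E
```

```text
(no output)
```

View pics/c5.png

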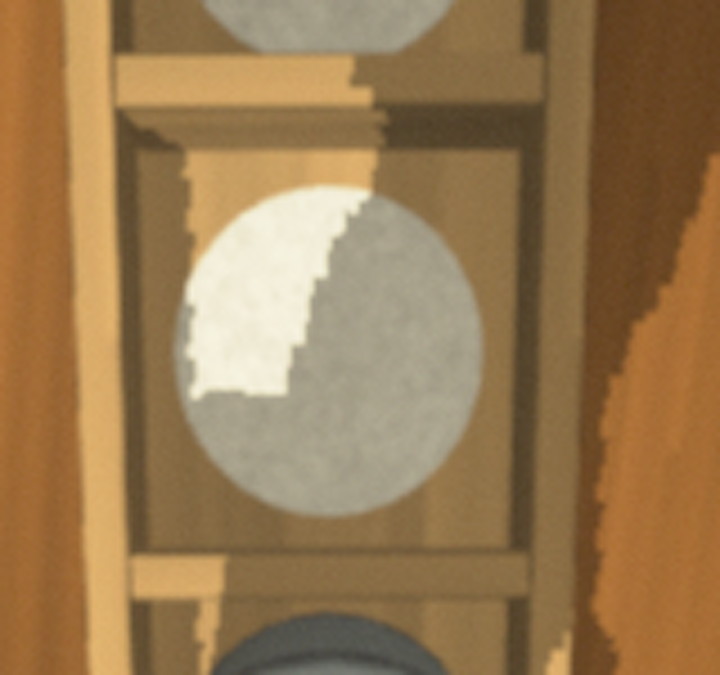

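```bash
python3 - <<'E'
from h import *
np.set_printoptions(precision=4,suppress=True)
w=load('w3')
P=np.array([atz(w,260+u/4.5,v/4.5,.05) for u,v in((115,105),(541,104),(528,550),(130,552))])
print(P,P.mean(0)); 
for i in range(4): d=P[(i+1)%4]-P[i]; print(np.linalg.norm(d),np.degrees(np.arctan2(d[1],d[0])))
print('disc',atz(w,260+330/4.5,351/4.5,.008))
print('stock2 lid',atz(w,334,182,.128))
# height check by second view
s=load('side0'); c=lambda u,v:ray(s,140+u/3,210+v/3)
print(tri(ray(w,260+541/4.5,104/4.5),ray(s,0,0))[0]*0)
E
```

```text
[[0.4951 0.2529 0.05  ]
 [0.5661 0.2603 0.05  ]
 [0.5737 0.1887 0.05  ]
 [0.5027 0.1811 0.05  ]] [0.5344 0.2207 0.05  ]
0.07140593803956137 5.957951625896455
0.07197632769341748 -83.94845137880762
0.07138600968312835 -173.879418497047
0.07217898687851985 96.06733327844863
disc [0.5348 0.2214 0.008 ]
stock2 lid [0.5421 0.1499 0.128 ]
[0. 0. 0.]
```

```bash
python3 - <<'E'
from h import *
crop('side0',190,290,280,370,8,'c6')
E
```

```text
(no output)
```

View pics/c6.png

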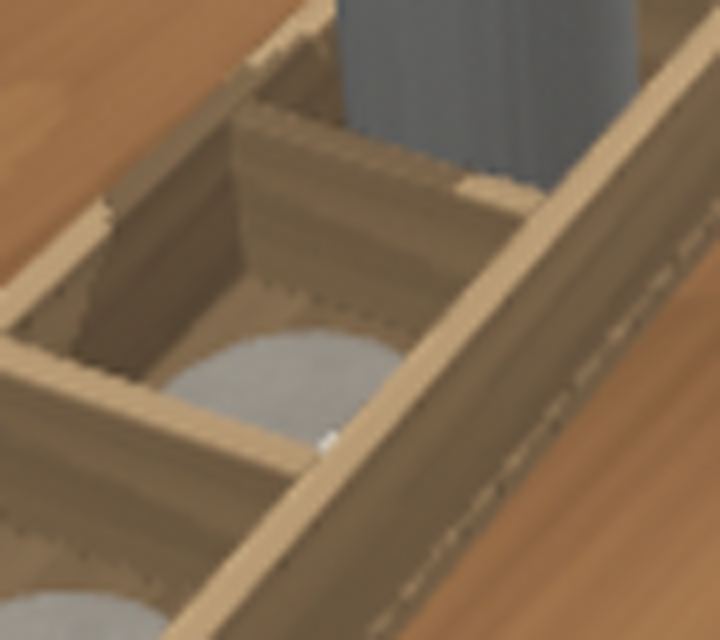

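```bash
python3 - <<'E'
from h import *
np.set_printoptions(precision=4,suppress=True)
w=load('w3');s=load('side0');t=load('top0')
print(proj(w,(.5421,.1407,.128)),proj(w,(.5421,.1717,.128)),proj(w,(.5111,.1407,.128)))
for a,b in(((528,550),(238,120)),((130,552),(530,212)),((115,105),(318,460))): print(tri(ray(w,260+a[0]/4.5,a[1]/4.5),ray(s,190+b[0]/8,290+b[1]/8)))
print(tri(ray(w,260+330/4.5,351/4.5),ray(t,157.6,233.4)))
plan(.534,.2195,.15,6)
E
```

```text
(np.float64(332.562010367749), np.float64(195.96211125825272)) (np.float64(337.6162368605276), np.float64(147.85330365000567)) (np.float64(285.2246890333729), np.float64(191.18796584496158))
(array([0.5726, 0.1875, 0.0472]), [np.float64(0.001833458189564493), np.float64(0.0018334581895645742)])
(array([0.502 , 0.1806, 0.0483]), [np.float64(0.0007005355463304234), np.float64(0.0007005355463303638)])
(array([0.4946, 0.2536, 0.0458]), [np.float64(2.6772218976632397e-05), np.float64(2.677221897663974e-05)])
(array([0.5343, 0.2223, 0.0015]), [np.float64(0.0006698949247437813), np.float64(0.0006698949247438613)])
t 12.12 tcp [0.543  0.1192 0.4156] shift [-10.07  11.06   0.14] dist 0.15 yaw 5.9 twist -0.002 tilt [-0.0001 -0.0003 -1.    ] F [ 0.26  0.25 -2.33] w 0.0626
```

```bash
python3 - <<'E'
from h import *
crop('w3',260,120,420,260,5,'c7')
E
```

```text
(no output)
```

View pics/c7.png

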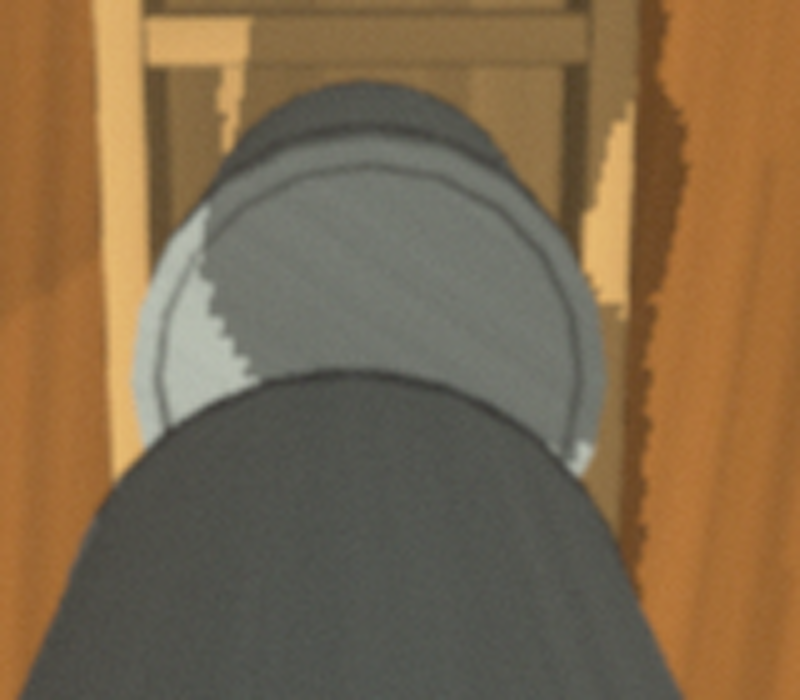

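```bash
python3 - <<'E'
from h import *
w=load('w3');print(atz(w,332,194,.178)-[0,.031,0])
print(proj(w,(.543,.1192+.031,.178)))
E
```

```text
[0.54049696 0.12083974 0.178     ]
(np.float64(336.4007522797674), np.float64(197.5248168256535))
```

```bash
python3 -m jog '[[[-5,0,0.1],0,1],[[-10,0,0.15],0,1],[[-10,0,0.15],0,1],[[-10,3,0.15],0,1],[[-10,7,0.15],0,1],[[-10,10,0.15],0,1],[[-10,11,0.15],0,1],[[-10,11,0.15],0,1],[[-10,11,0.15],0,1]]'; python3 -c "
from h import *
plan(.534,.2195,.0903,6);snap('side','s4');snap('wrist','w4')"
```

```text
clock: 13.25
tcp_pos: [0.5344, 0.2201, 0.3071]
orientation: [-1.255, 1.131, -1.132]
contact_force: [1.5, 0.1, -2.6]
grip_width: 0.0628
t 13.25 tcp [0.5344 0.2201 0.3071] shift [ 0.06  6.18 -0.06] dist 0.062 yaw 5.99 twist -0.0 tilt [ 2.2e-03  9.0e-04 -1.0e+00] F [ 1.46  0.11 -2.57] w 0.0628
```

View pics/s4.png

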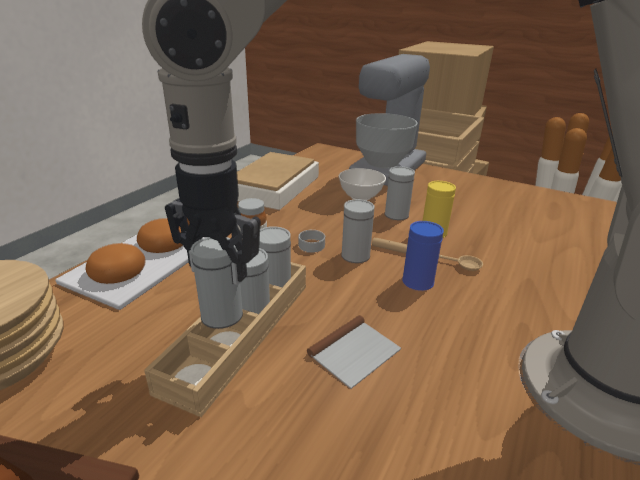

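View pics/w4.png

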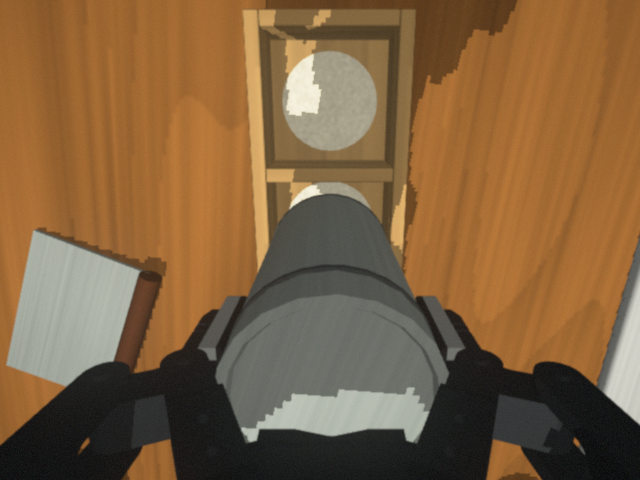

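```bash
python3 -m jog '[[[0.05,1,-0.05],0,1],[[0.05,3,-0.05],0,1],[[0.05,4.5,-0.05],0,1],[[0.05,5.4,-0.05],0,1],[[0.05,5.7,-0.05],0,1],[[0.05,5.8,-0.05],0,1],[[0.05,5.8,-0.05],0,1],[[0.05,5.8,-0.05],0,1]]'; python3 -c "
from h import *
plan(.534,.2195,.0903,6)"
```

```text
clock: 14.35
tcp_pos: [0.5334, 0.2194, 0.2482]
orientation: [-1.256, 1.131, -1.132]
contact_force: [-0.0, 0.5, -1.8]
grip_width: 0.0626
t 14.35 tcp [0.5334 0.2194 0.2482] shift [-0.    0.29  0.06] dist 0.003 yaw 6.01 twist 0.0 tilt [ 8.e-04  2.e-04 -1.e+00] F [-0.03  0.54 -1.77] w 0.0626
```

No contact with the walls. I'll go down the last millimetres slowly.

```bash
python3 -m jog '[[[0,0.1,0],0,1],[[0,0.2,0],0,1],[[0,0.25,0],0,1],[[0,0.25,0],0,1]]';python3 -m jog '[[[0,0.05,0],0,1],[[0,0.05,0],0,1]]'; python3 -c "
from h import *
plan(.534,.2195,.0903,6)"
```

```text
clock: 14.85
tcp_pos: [0.5333, 0.2195, 0.2458]
orientation: [-1.257, 1.131, -1.132]
contact_force: [-2.7, 0.0, 6.6]
grip_width: 0.0632
clock: 15.1
tcp_pos: [0.5333, 0.2196, 0.2458]
orientation: [-1.257, 1.131, -1.132]
contact_force: [-3.0, -1.8, 8.7]
grip_width: 0.0627
t 15.10 tcp [0.5333 0.2196 0.2458] shift [0.02 0.05 0.07] dist 0.001 yaw 6.02 twist 0.0 tilt [ 7.e-04 -2.e-04 -1.e+00] F [-3.03 -1.79  8.66] w 0.0627
```

```bash
python3 -m jog '[[[0,-0.05,0],0,0.3],[[0,-0.05,0],0,-1],[[0,-0.05,0],0,-1],[[0,-0.05,0],0,-1],[[0,-2,0],0,-1],[[0,-6,0],0,-1],[[0,-12,0],0,-1],[[0,-16,0],0,-1],[[0,-16,0],0,-1]]'; python3 -c "
from h import *
plan(.4755,-.383,.24,6);snap('wrist','w5');snap('side','s5')"
```

```text
clock: 16.23
tcp_pos: [0.5339, 0.2204, 0.4099]
orientation: [-1.249, 1.127, -1.133]
contact_force: [0.1, -0.4, -0.8]
grip_width: 0.0851
t 16.23 tcp [0.5339 0.2204 0.4099] shift [ 59.4    1.25 -12.15] dist 0.606 yaw 6.02 twist 0.0 tilt [ 0.0078  0.0032 -1.    ] F [ 0.14 -0.42 -0.79] w 0.0851
```

View pics/w5.png

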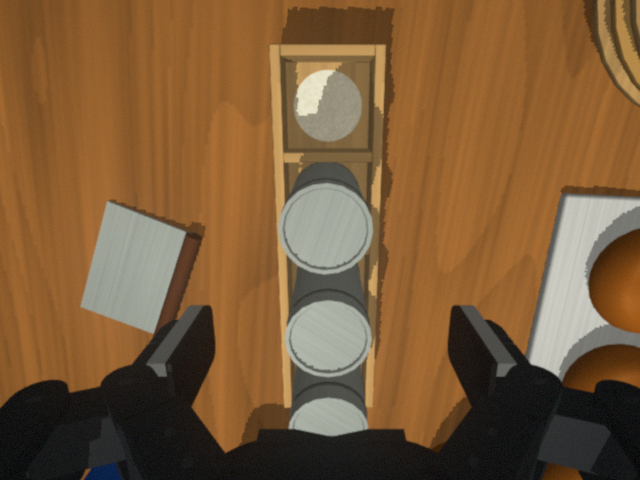

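View pics/s5.png

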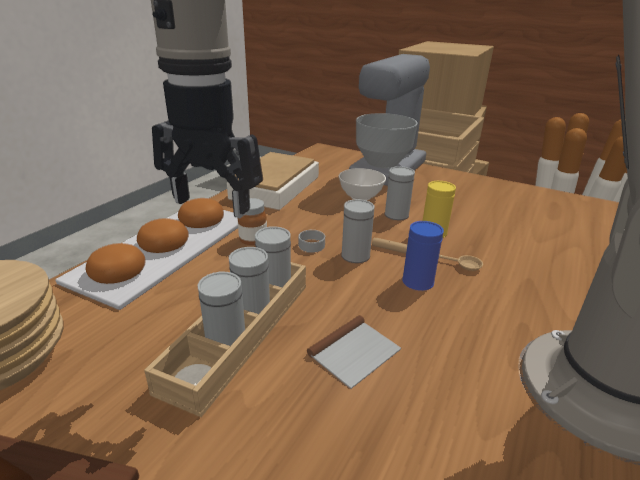

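```bash
python3 -m jog '[[[59.4,0.9,-12.1],0,-1],[[59.4,0.9,-12.1],0,-1],[[59.4,0.9,-12.1],0,-1],[[59.4,0.9,-12.1],0,-1],[[59.4,0.9,-12.1],0,-1],[[59.4,0.9,-12.1],0,-1],[[59.4,0.9,-12.1],0,-1],[[59.4,0.9,-12.1],0,-1],[[59.4,0.9,-12.1],0,-1],[[59.4,0.9,-12.1],0,-1]]';  python3 -c "
from h import *
plan(.4755,-.383,.24,6)"
```

```text
clock: 17.58
tcp_pos: [0.4736, -0.3871, 0.3941]
orientation: [-1.257, 1.136, -1.131]
contact_force: [0.7, 0.9, -0.4]
grip_width: 0.0853
t 17.57 tcp [ 0.4736 -0.3871  0.3941] shift [-0.38 -0.09  0.23] dist 0.005 yaw 5.86 twist -0.002 tilt [-0.0027  0.001  -1.    ] F [ 0.68  0.93 -0.37] w 0.0853
```

```bash
python3 - <<'E'
from h import *
crop('w5',255,30,405,180,4,'c8')
E
```

```text
(no output)
```

View pics/c8.png

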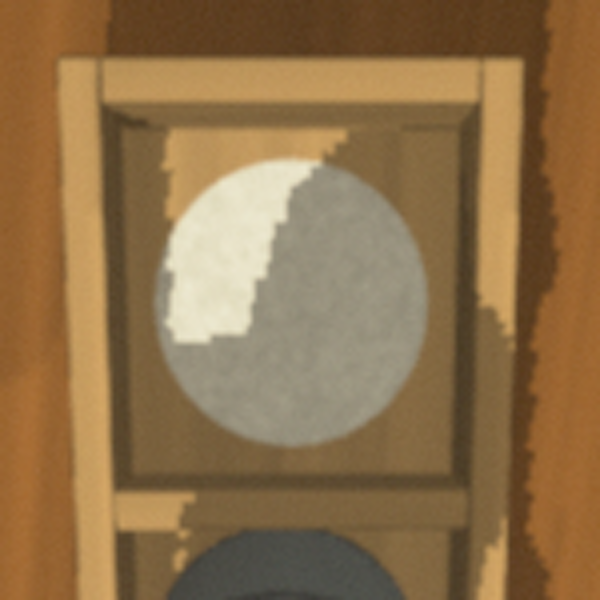

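```bash
python3 -m jog '[[[-0.3,0,0.2],0,-1],[[-0.3,0,0.2],0,-1]]'; python3 - <<'E'
from h import *
np.set_printoptions(precision=4,suppress=True)
w=load('w5')
P=np.array([atz(w,255+u/4,30+v/4,.05) for u,v in((104,103),(478,103),(468,488),(115,490))])
print(P,P.mean(0))
for i in range(4): d=P[(i+1)%4]-P[i]; print(np.linalg.norm(d),np.degrees(np.arctan2(d[1],d[0])))
print('disc',atz(w,255+291/4,30+302/4,.008))
print('tin lid',atz(w,326,228,.128))
snap('wrist','w6'); plan(.4755,-.383,.082,6)
crop('w6',250,150,410,310,4,'c9')
E
```

```text
clock: 17.82
tcp_pos: [0.477, -0.3796, 0.3945]
orientation: [-1.257, 1.133, -1.128]
contact_force: [0.0, 0.9, 0.8]
grip_width: 0.0852
[[0.4872 0.3321 0.05  ]
 [0.5578 0.3396 0.05  ]
 [0.5655 0.2682 0.05  ]
 [0.4943 0.2604 0.05  ]] [0.5262 0.3001 0.05  ]
0.07092016967616903 6.034203081272299
0.0718491687712704 -83.8318469829455
0.07155161644449601 -173.74269849290604
0.07212906513060316 95.66647121559825
disc [0.526  0.3009 0.008 ]
tin lid [0.5329 0.2227 0.128 ]
t 17.88 tcp [ 0.4773 -0.3792  0.3949] shift [ 0.39 15.79 -0.2 ] dist 0.158 yaw 6.15 twist 0.003 tilt [-0.0011  0.0018 -1.    ] F [-0.84  0.64 -0.09] w 0.0855
```

View pics/w6.png

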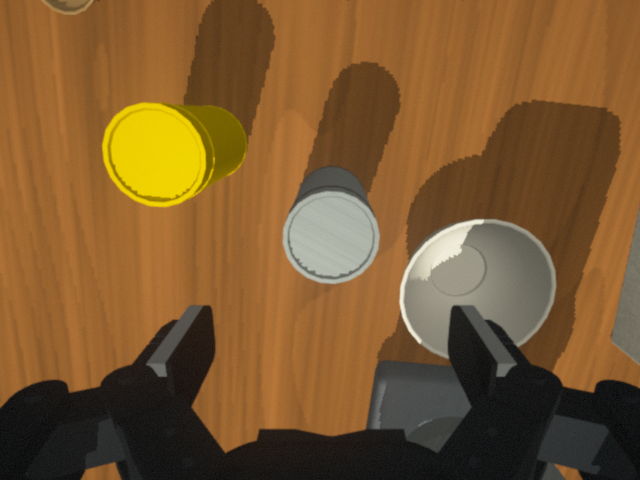

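View pics/c9.png

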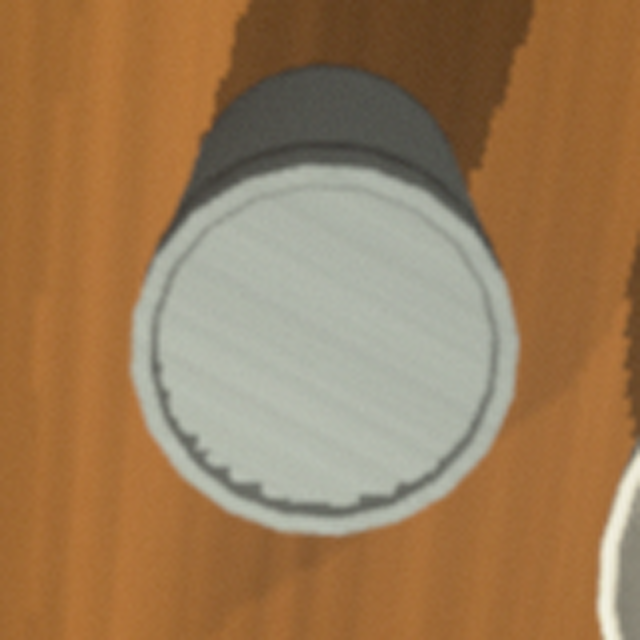

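```bash
python3 - <<'E'
from h import *
np.set_printoptions(precision=4,suppress=True)
w=load('w6');t=load('top0');s=load('side0')
print(atz(w,331.3,237.3,.119),tri(ray(w,331.3,237.3),ray(t,496.7,257.8),ray(s,402,171.5)))
E
```

```text
[ 0.4774 -0.3815  0.119 ] (array([ 0.4761, -0.3829,  0.1164]), [np.float64(0.0015211770314779974), np.float64(0.00037503319093621507), np.float64(0.0011477553100323141)])
```

```bash
python3 -m jog '[[[0.25,4,-0.1],0,-1],[[0.25,8,-0.1],0,-1],[[0.25,12,-0.1],0,-1],[[0.25,14.5,-0.1],0,-1],[[0.25,15.6,-0.1],0,-1],[[0.25,15.7,-0.1],0,-1],[[0.25,15.7,-0.1],0,0.3],[[0.25,15.7,-0.1],0,1],[[0.25,15.7,-0.1],0,1],[[0.25,15.7,-0.1],0,1]]' 50; python3 -m jog '[[[0,0,0],0,1],[[0,0,0],0,1]]';python3 -m jog '[[[0,-1,0],0,1],[[0,-3,0],0,1],[[0,-5,0],0,1],[[0,-5,0],0,1],[[0,-5,0],0,1],[[0,-5,0],0,1]]'; python3 -m jog '[[[0,0,0],0,1]]';python3 -m jog '[[[0,0,0],0,1]]'; python3 -c "
from h import *
plan(.535,.20,.26,6)"
```

```text
clock: 19.12
tcp_pos: [0.4768, -0.3838, 0.2404]
orientation: [-1.257, 1.129, -1.134]
contact_force: [0.4, 0.8, 7.1]
grip_width: 0.0609
clock: 19.38
tcp_pos: [0.4769, -0.3837, 0.2404]
orientation: [-1.257, 1.129, -1.134]
contact_force: [-0.7, 0.3, 6.7]
grip_width: 0.0606
clock: 20.12
tcp_pos: [0.4758, -0.3833, 0.288]
orientation: [-1.257, 1.133, -1.13]
contact_force: [-1.1, 1.0, -2.4]
grip_width: 0.0606
clock: 20.25
tcp_pos: [0.476, -0.3833, 0.288]
orientation: [-1.257, 1.133, -1.13]
contact_force: [0.2, 0.1, -1.6]
grip_width: 0.0609
clock: 20.38
tcp_pos: [0.4761, -0.3833, 0.2883]
orientation: [-1.257, 1.132, -1.131]
contact_force: [0.8, -0.3, -1.3]
grip_width: 0.061
t 20.38 tcp [ 0.4761 -0.3833  0.2883] shift [-57.4  -12.65  11.97] dist 0.6 yaw 6.02 twist 0.0 tilt [-5.e-04  4.e-04 -1.e+00] F [ 0.78 -0.3  -1.3 ] w 0.061
```

```bash
python3 -m jog '[[[0,-5,0],0,1],[[0,-10,0],0,1],[[-3,-12.6,0],0,1],[[-8,-12.6,2],0,1],[[-14,-12.6,4],0,1],[[-20,-12.6,6],0,1],[[-26,-12.6,8],0,1],[[-32,-12.6,9],0,1],[[-38,-12.6,10],0,1],[[-44,-12.6,11],0,1]]'; python3 -c "
from h import *
plan(.535,.20,.26,6)"
```

```text
clock: 21.62
tcp_pos: [0.5392, 0.0676, 0.4148]
orientation: [-1.257, 1.131, -1.132]
contact_force: [1.5, 0.2, -1.7]
grip_width: 0.0607
t 21.62 tcp [0.5392 0.0676 0.4148] shift [-13.21  -0.02   0.96] dist 0.132 yaw 6.01 twist 0.0 tilt [ 4.e-04 -2.e-04 -1.e+00] F [ 1.49  0.18 -1.66] w 0.0607
```

```bash
python3 -m jog '[[[-5,0,0.4],0,1],[[-10,0,0.8],0,1],[[-13,0,0.9],0,1],[[-13,0,0.9],0,1],[[-13,0,0.9],0,1],[[-13,0,0.9],0,1]]'; python3 -c "
from h import *
plan(.526,.299,.26,6);snap('wrist','w7');crop('w7',230,0,430,240,2.5,'c10')
snap('side','s7')"
```

```text
clock: 22.38
tcp_pos: [0.5351, 0.1944, 0.4145]
orientation: [-1.257, 1.133, -1.134]
contact_force: [-0.3, 0.1, -2.5]
grip_width: 0.0608
t 22.38 tcp [0.5351 0.1944 0.4145] shift [-10.5   -0.06   0.17] dist 0.105 yaw 5.88 twist -0.002 tilt [-2.e-04 -1.e-03 -1.e+00] F [-0.34  0.05 -2.5 ] w 0.0608
```

View pics/c10.png

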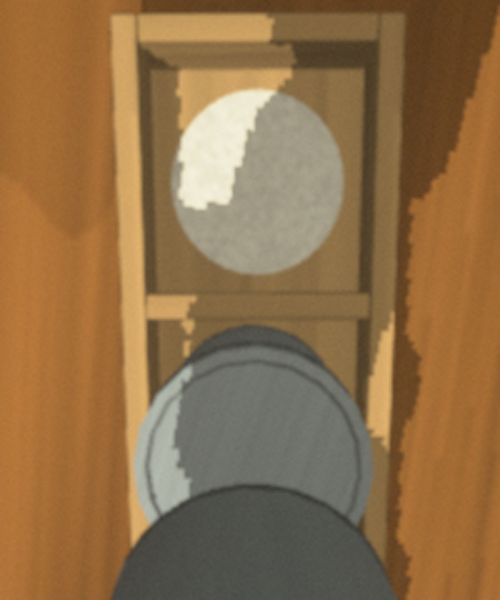

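View pics/s7.png

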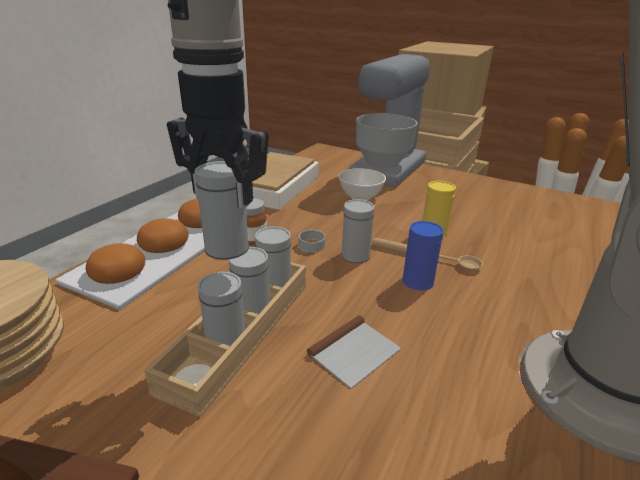

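```bash
python3 - <<'E'
from h import *
np.set_printoptions(precision=4,suppress=True)
w=load('w7')
print(atz(w,330,194,.1745)-[0,.031,0], proj(w,(.5351,.1944+.031,.1745)))
P=np.array([atz(w,230+u/2.5,v/2.5,.05) for u,v in((140,42),(378,42),(369,295),(147,295))]);print(P,P.mean(0))
plan(.526,.299,.26,6)
E
```

```text
[0.5316 0.1957 0.1745] (np.float64(336.35324502594045), np.float64(197.02610226422024))
[[0.4873 0.3325 0.05  ]
 [0.5582 0.3398 0.05  ]
 [0.5654 0.2674 0.05  ]
 [0.4946 0.2601 0.05  ]] [0.5264 0.2999 0.05  ]
t 22.48 tcp [0.5351 0.1947 0.4146] shift [-10.47  -0.04   0.17] dist 0.105 yaw 5.9 twist -0.002 tilt [ 0.     -0.0005 -1.    ] F [ 0.66  0.51 -1.53] w 0.0605
```

```bash
python3 -m jog '[[[-5,0,0.1],0,1],[[-10.4,0,0.15],0,1],[[-10.4,0,0.15],0,1],[[-10.4,3,0.15],0,1],[[-10.4,7,0.15],0,1],[[-10.4,10,0.15],0,1],[[-10.4,11,0.15],0,1],[[-10.4,11,0.15],0,1],[[-10.4,11,0.15],0,1]]'; python3 -c "
from h import *
plan(.526,.299,.0934,6);snap('side','s8')"
```

```text
clock: 23.6
tcp_pos: [0.5259, 0.2997, 0.3062]
orientation: [-1.254, 1.131, -1.132]
contact_force: [-0.4, -0.4, -1.4]
grip_width: 0.061
t 23.60 tcp [0.5259 0.2997 0.3062] shift [ 0.08  5.78 -0.01] dist 0.058 yaw 5.99 twist -0.0 tilt [ 0.0021  0.0012 -1.    ] F [-0.45 -0.43 -1.41] w 0.061
```

View pics/s8.png

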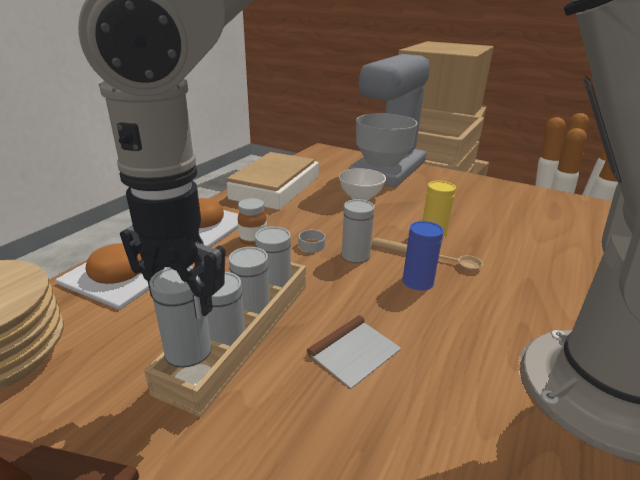

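```bash
python3 -m jog '[[[0.05,1,0],0,1],[[0.05,3,0],0,1],[[0.05,4.2,0],0,1],[[0.05,5,0],0,1],[[0.05,5.3,0],0,1],[[0.05,5.4,0],0,1],[[0.05,5.4,0],0,1],[[0.05,5.4,0],0,1]]';  python3 -c "
from h import *
plan(.526,.299,.0934,6)"; python3 -m jog '[[[0,0.1,0],0,1],[[0,0.2,0],0,1],[[0,0.25,0],0,1],[[0,0.25,0],0,1]]'; python3 -c "
from h import *
plan(.526,.299,.0934,6)"
```

```text
clock: 24.65
tcp_pos: [0.5255, 0.2991, 0.2511]
orientation: [-1.256, 1.131, -1.132]
contact_force: [1.0, 0.2, -1.9]
grip_width: 0.0608
t 24.65 tcp [0.5255 0.2991 0.2511] shift [0.01 0.27 0.04] dist 0.003 yaw 6.01 twist 0.0 tilt [ 7.e-04  4.e-04 -1.e+00] F [ 0.98  0.24 -1.86] w 0.0608
clock: 25.15
tcp_pos: [0.5254, 0.299, 0.2484]
orientation: [-1.257, 1.131, -1.132]
contact_force: [-1.5, -0.7, 1.5]
grip_width: 0.0609
t 25.15 tcp [0.5254 0.299  0.2484] shift [0.01 0.   0.06] dist 0.001 yaw 6.01 twist 0.0 tilt [ 1.e-04 -1.e-04 -1.e+00] F [-1.51 -0.67  1.49] w 0.0609
```

Touched down. I'll press another 0.5 mm, then release.

```bash
python3 -m jog '[[[0,0.05,0],0,1],[[0,0.05,0],0,1],[[0,0,0],0,0.3],[[0,0,0],0,-1],[[0,0,0],0,-1],[[0,0,0],0,-1],[[0,-2,0],0,-1],[[0,-6,0],0,-1],[[0,-12,0],0,-1],[[0,-16,0],0,-1]]'; python3 -c "
from h import *
snap('side','s9');plan(.48,-.143,.24,6);plan(.48,-.1440,.085,6)"
```

```text
clock: 26.4
tcp_pos: [0.5253, 0.2995, 0.4126]
orientation: [-1.253, 1.13, -1.131]
contact_force: [0.4, 0.8, -0.3]
grip_width: 0.0857
t 26.45 tcp [0.526  0.3006 0.4178] shift [43.64  1.97 -9.26] dist 0.447 yaw 6.03 twist 0.001 tilt [ 0.0095  0.0059 -0.9999] F [0.2  1.37 3.52] w 0.085
t 26.45 tcp [0.526  0.3006 0.4178] shift [43.81 17.47 -9.43] dist 0.481 yaw 6.03 twist 0.001 tilt [ 0.0095  0.0059 -0.9999] F [0.2  1.37 3.52] w 0.085
```

View pics/s9.png

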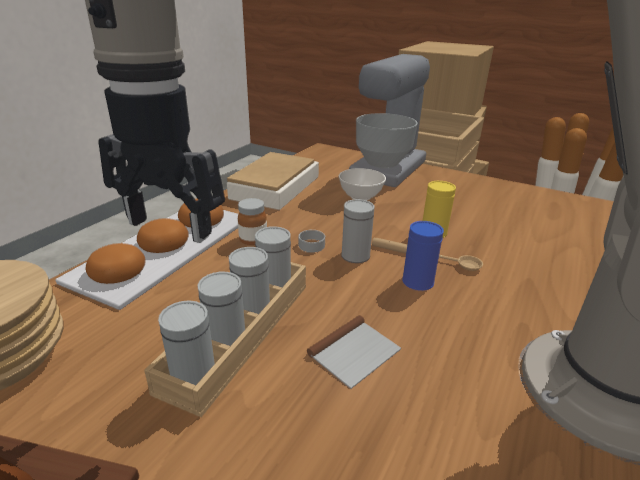

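```bash
python3 -m jog '[[[43.7,1.6,-9.3],0,-1],[[43.7,1.6,-9.3],0,-1],[[43.7,1.6,-9.3],0,-1],[[43.7,1.6,-9.3],0,-1],[[43.7,1.6,-9.3],0,-1],[[43.7,1.6,-9.3],0,-1],[[43.7,1.6,-9.3],0,-1],[[43.7,1.6,-9.3],0,-1],[[43.7,1.6,-9.3],0,-1],[[43.7,1.6,-9.3],0,-1]]'; python3 -m jog '[[[0,0,0],0,-1],[[0,0,0],0,-1]]'; python3 -c "
from h import *
snap('wrist','w10');snap('top','t10');plan(.4801,-.1435,.082,6)"
```

```text
clock: 27.7
tcp_pos: [0.4791, -0.1434, 0.3927]
orientation: [-1.257, 1.129, -1.129]
contact_force: [-0.7, 0.3, -0.2]
grip_width: 0.0854
clock: 27.95
tcp_pos: [0.4789, -0.1443, 0.3923]
orientation: [-1.258, 1.13, -1.13]
contact_force: [-0.2, 0.8, -0.1]
grip_width: 0.0854
t 28.05 tcp [ 0.4788 -0.1448  0.3922] shift [-0.12 15.52  0.14] dist 0.155 yaw 6.07 twist 0.001 tilt [-0.e+00  1.e-04 -1.e+00] F [-0.35  0.    0.17] w 0.0853
```

View pics/w10.png

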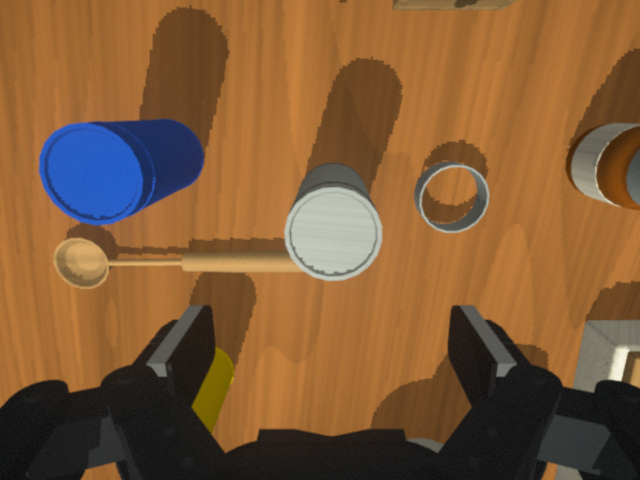

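View pics/t10.png

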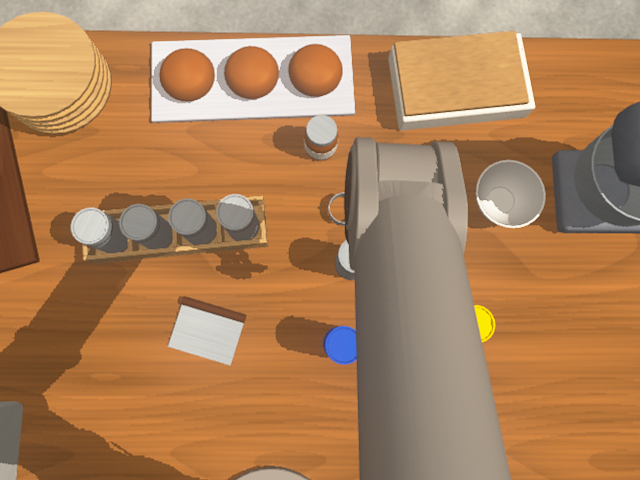

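The picture shows the crate with all four tins (tops near 91,226; 139,222; 187,216; 236,211) and nothing else shifted. The heavy tin's lid is at wrist pixel (334,234), where I left it. Next I grasp and lift it.

```bash
python3 -m jog '[[[-0.1,4,0.1],0,-1],[[-0.1,8,0.1],0,-1],[[-0.1,12,0.1],0,-1],[[-0.1,14.5,0.1],0,-1],[[-0.1,15.4,0.1],0,-1],[[-0.1,15.6,0.1],0,-1],[[-0.1,15.6,0.1],0,0.3],[[-0.1,15.6,0.1],0,1],[[-0.1,15.6,0.1],0,1],[[-0.1,15.6,0.1],0,1]]' 70; python3 -m jog '[[[0,0,0],0,1],[[0,0,0],0,1]]';python3 -m jog '[[[0,-1,0],0,1],[[0,-4,0],0,1],[[0,-9,0],0,1],[[0,-14,0],0,1],[[0,-18,0],0,1],[[0,-20,0],0,1],[[0,-20,0],0,1],[[0,-20,0],0,1],[[0,-20,0],0,1]]'; python3 -m jog '[[[0,0,0],0,1],[[0,0,0],0,1],[[0,0,0],0,1],[[0,0,0],0,1]]'; python3 -c "
from h import *
plan(.48,-.144,.28,6);snap('side','s11');snap('top','t11')"
```

```text
clock: 29.3
tcp_pos: [0.48, -0.1443, 0.2378]
orientation: [-1.256, 1.13, -1.133]
contact_force: [-2.3, 1.4, 6.9]
grip_width: 0.0626
clock: 29.55
tcp_pos: [0.48, -0.1443, 0.2378]
orientation: [-1.256, 1.13, -1.134]
contact_force: [-1.2, 0.9, 6.9]
grip_width: 0.0619
clock: 30.68
tcp_pos: [0.4791, -0.1442, 0.4348]
orientation: [-1.258, 1.134, -1.13]
contact_force: [0.0, 0.4, -5.5]
grip_width: 0.0622
clock: 31.18
tcp_pos: [0.4796, -0.1442, 0.4362]
orientation: [-1.257, 1.131, -1.131]
contact_force: [0.1, 0.3, -5.0]
grip_width: 0.0623
t 31.18 tcp [ 0.4796 -0.1442  0.4362] shift [-0.02  0.12  0.04] dist 0.001 yaw 6.02 twist 0.0 tilt [ 0.  0. -1.] F [ 0.12  0.26 -4.96] w 0.0623
```

View pics/s11.png

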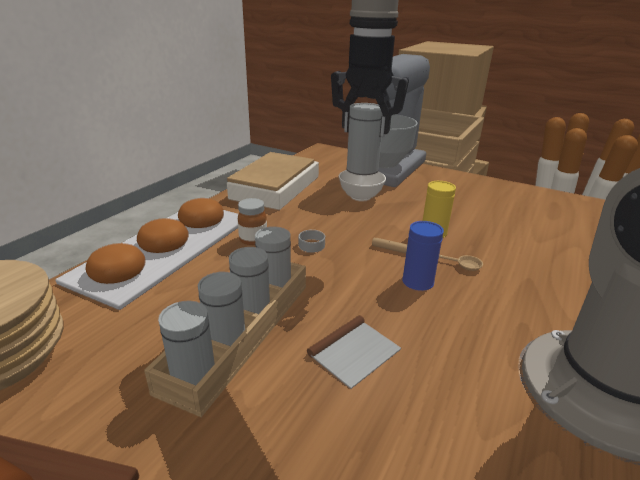

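View pics/t11.png

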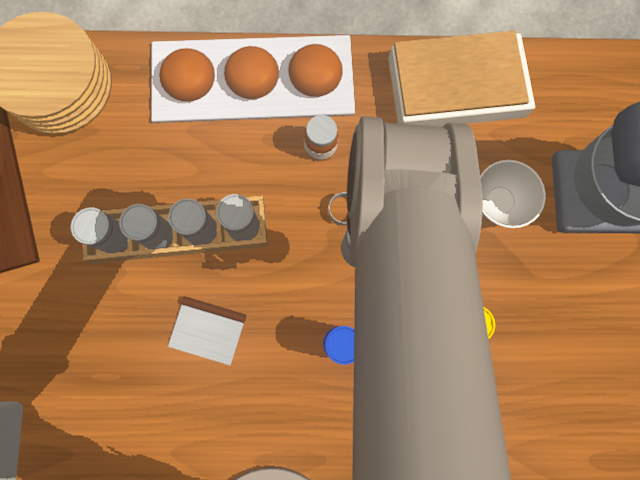

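```bash
python3 -c "
from bench import hand_in; print(hand_in())"
```

```text
the job is handed in; nothing more can be done
None
```

The two light tins are standing in the crate's empty pockets, and the heavy one is held upright in the gripper, its bottom about 20 cm above the counter. I handed the job in at about 31 s of the 72 s allowed.

- **Weighing:** I lifted each tin about 5 cm and read the wrist force. The tin at (0.48, -0.14) weighed about 4.9 N, so it was the full one, and I set it back where it stood. The other two weighed about 2 N each.
- **Placing:** The light tins went into pockets 3 and 4. I felt each touch the floor of its pocket, at less than 9 N, before opening the gripper.
- **Last checks:** The final pictures show all four tins upright in the crate. The other things on the counter look unmoved, though the arm hides part of the top view. The wrist force is 5.0 N, which matches the heavy tin, and the grip is steady at 62 mm.
- **Disagreements:**
  - Lid and crate heights measured from two or three views mostly came out 2 to 5 mm low. One lid measured 11 mm low, and the pocket floor 6.5 mm low. I used the stated heights and relied on contact.
  - The third tin gripped at 61 mm instead of 62.6 mm, with no visible effect.

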